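# Slide the brass blank out over the end of the bench ledge for deburring

## Robot

A 6-joint arm with a two-finger parallel gripper is mounted at the origin on the work surface. World frame = base frame: x ahead of the robot, y to its left, z up, the work surface at z = 0. Lengths are in m, angles in rad, forces in N, time in s.
With the tool pointing down it reaches from about 0.325 to 0.85 m from the base axis. Payload 15.5 kg.
Tool frame: the origin (TCP) lies at the very end of the fingers, on their centre line; the grasp point (between the pads) lies 19 mm behind it; z points along the fingers, x is the direction in which the jaws open and shut, and the axes are right-handed (so a half turn about z gives the same grasp; the last joint's range is limited). The gripper opens to 91 mm and grips with 3 to 60 N. Pads are 32 mm wide; open, the fingers measure 118 mm over their backs; the gripper's body (76 mm by 178 mm) begins 60 mm behind the grasp point.
Start: joints at [1.206, 0.494, 1.345, -0, 1.302, -0.096], TCP at [0.166, 0.603, 0.214] pointing down, gripper open.
Joint ranges: [-2.91, 2.91], [-0.82, 2.16], [0.22, 2.67], [-1.22, 4.37], [0.12, 2.79], [-3.08, 3.08]. Speed limits (rad/s): [1.89, 1.89, 2.57, 3.01, 3.01, 3.01].

## Interface

Orientations are given as a 3x3 rotation matrix whose columns are the frame's x, y, z axes.
In Python, from station import ctrl gives the robot as it stands. The module is installed in compiled form; this text tells all that it offers.
- The arm moves only by the tool play_rows, never from a script. Its argument "deltas" is a list of rows, each a list of 7 numbers: the shift along the world's x, y, z in m, then the turn, a rotation vector about the world's x, y, z in rad, then the opening, from -1 (shut) to 1 (fully open). In form: [[dx, dy, dz, rx, ry, rz, hand], ...]. A call has exactly 10 rows; each row is the pose to reach, as a shift and turn from the pose commanded when the call began; what a row does not reach only later rows make up. A row lasts 1/10 s, in which the tool goes at most 50 mm and 8.59 degrees, less where a joint would pass 70% of its speed; a pose out of reach is approached as far as the arm can. A call with a gripper value outside its range is refused whole. The fingers move at their own pace and stop on an object; "squeeze" is the grip in N (left out, the last holds). Time passes only in rows, so rows that repeat a pose let the fingers close, or fill a call up. It gives the time, the measured TCP pose, the force and the opening at its end, in the units of the state.
- ctrl.read_state(): the state, without advancing time (a new reading comes with each control period).
- ctrl.camera(name): name is "scene" or "top" or "wrist"; returns a dict with "img" (420x560x3 uint8, red, green, blue), "fovy" (degrees; the focal length in pixels is half the picture's height over the tangent of half this angle, whatever the lens; pixels are square), "cx", "cy" (the principal point, pixels), "world_from_camera" (4x4, takes a point from camera to world coordinates); the wrist camera has in their place "tool_from_camera" (4x4, takes a point from camera to tool coordinates, whose origin is the TCP and whose axes are the tool frame's). Camera axes: x right, y down, z forward; pixel columns grow to the right and rows downward; lengths in m; the calibration is good to about 2 mm. A picture is of the moment at which its call begins: read the wrist's pose just before it. There is no depth.
- ctrl.finish_job(): hands the job in, once; it reports no verdict.
The state is a dict: "clock": time; "q": joint angles; "qvel": joint speeds; "tau": joint torques, N m; "position": TCP position; "orientation": TCP orientation; "ft_force": force on the tool from outside, world axes, zero at the start; "wrist_torque": the same for the moment, N m; "width": finger opening in m.
Only numpy, scipy, OpenCV 4.12 (cv2) and the standard library are available. Lean on these libraries where they do the work, as an engineer would, in place of code of your own. Each camera call takes 0.05 s, during which the arm holds its last target.

## Task

On the raised steel ledge lie two flat blanks. With the fingertips, push the brass one along the ledge until just its blue-dyed end hangs out past the ledge's yellow-marked end, the dye line squarely along the edge, so that the end can be deburred. Slide it only, never pick it up, keep it on the ledge, and leave the aluminium blank and the other things where they are.

Things in the scene. Friction and masses are not known exactly. Their poses are not given: they have to be found in the camera images.
- ledge: Fixed bench riser, dark steel top on green feet: flat top 270 mm wide (its x), 340 mm long (its y), 60 mm above the bench, no rim. Origin at the centre of its footprint on the bench; z up. The +y end (170 mm from the origin) has a 6 mm yellow strip on the top and down the end face; only bench lies below it. Place and heading vary; its y points to the robot's left within 17 degrees.
- ledge_edge (a point): Middle of the upper edge of the ledge's yellow-marked end, at the level of the top face; axes as the ledge's.
- brass_blank: Loose brass plate flat on the ledge, 80 mm wide (x), 120 mm long (y), 6 mm thick, 0.3 to 0.65 kg, slides with dry friction of a few N. Origin: centre of its underside. Its top is dyed blue from y = 20 to 60 mm; push on the bare end, y = -60 mm. Starts wholly on the ledge, dyed end towards the yellow end, up to 9 degrees askew, in the near or far lane (70 mm either side of the ledge's middle line).
- brass_blank_line (a point): Middle of the dye line (where blue meets bare brass) on the brass blank's top face, 20 mm from the plate's centre towards the dyed end.
- alu_blank: Loose aluminium (silver) plate of the same size and with the same blue-dyed end, in the other lane beside the brass one, at least 35 mm clear of it at the start. Stays where it is. Origin at the centre of its underside.
- tub: Yellow round tub with white lid, 72 mm across, 70 mm high, on the bench beyond the yellow-marked end of the ledge, clear of the overhang. Origin at the centre of its underside. Bystander.
- tool_holder: Steel lathe tool holder block, 50 x 45 x 62 mm high with its screws, on the bench beyond the other end of the ledge. Origin at the centre of its underside. Bystander.

How it is judged:
On the way:
1. the fingers push the brass blank along the ledge (contact force between the fingers and brass_blank above 0.3 N and distance of brass_blank from where it was at the start of the episode above 0.03 m), for 0.1 s.
At the end, for the whole second after the job is handed in: The brass blank lies flat and at rest on the ledge, its dye line within 9 mm of the yellow-marked end (31 to 49 mm overhangs), within 8 degrees of square and 100 mm of the ledge's middle line; the aluminium blank moved under 12 mm, the tub and tool holder under 20 mm (y of brass_blank_line in the frame of ledge between 0.161 and 0.179 m and z of brass_blank in the frame of ledge between 0.055 and 0.065 m and x of brass_blank in the frame of ledge between -0.1 and 0.1 m and angle between the y axis of brass_blank and the y axis of ledge, either way round below 0.14 rad and angle between brass_blank's own z axis and vertical below 0.05 rad and linear speed of brass_blank below 0.01 m/s and distance of alu_blank from where it was at the start of the episode below 0.012 m and distance of each of tub, tool_holder from where it was at the start of the episode below 0.02 m); the robot touches nothing.
It fails at once if The brass blank was lifted or tipped instead of slid (z of brass_blank in the frame of ledge above 0.065 m or angle between brass_blank's own z axis and vertical above 0.1 rad).
It fails at once if The brass blank fell off the ledge (z of brass_blank in the frame of ledge below 0.045 m).
It fails at once if The aluminium blank was pushed out of its place (distance of alu_blank from where it was at the start of the episode above 0.012 m).
It fails at once if The tub or tool holder was knocked (distance of any of tub, tool_holder from where it was at the start of the episode above 0.02 m).
It also fails if it takes over 45 s, if anything falls off the work surface, if the arm or the gripper's body presses on something with over 40 N, if the wrist force passes 120 N, or if a joint passes its speed limit or range.

## Working session

There is one attempt and no reset: what is moved stays moved. The work goes in short steps, Python scripts to look and compute and a tool call to move; the robot and the scene stay as the last step left them, time stands still between calls to the robot, and variables do not carry over. Pictures are saved under pics/ and viewed, and the job is handed in when it is done.

Besides the shell and the picture viewer there is one more tool, called after "Request:" as name(argument=value, ...) on one line, values as JSON. play_rows: Moves the arm, as the interface text tells. Its arguments: {"type":"object","properties":{"deltas":{"type":"array","items":{"type":"array","items":{"type":"number"}}},"squeeze":{"type":"number"}},"required":["deltas"]}

```bash
mkdir -p pics
cat > h.py <<'E'
import numpy as np,cv2
from station import ctrl
def shot(name,fn):
    s=ctrl.read_state(); c=ctrl.camera(name)
    cv2.imwrite('pics/'+fn,c['img'][:,:,::-1])
    if name=='wrist':
        T=np.eye(4);T[:3,:3]=np.array(s['orientation']).reshape(3,3);T[:3,3]=s['position']
        c['W']=T@np.array(c['tool_from_camera'])
    else: c['W']=np.array(c['world_from_camera'])
    return c
def pt(c,uv,z):
    f=c['img'].shape[0]/2/np.tan(np.radians(c['fovy'])/2)
    uv=np.atleast_2d(uv).astype(float)
    d=np.c_[(uv[:,0]-c['cx'])/f,(uv[:,1]-c['cy'])/f,np.ones(len(uv))]@c['W'][:3,:3].T
    o=c['W'][:3,3]
    return o+d*((z-o[2])/d[:,2])[:,None]
E
python3 - <<'E'
from h import *
for n in ['scene','top','wrist']:
    c=shot(n,n+'0.png'); print(n,c['fovy'],c['W'][:3,3].round(3))
s=ctrl.read_state();print(s['clock'],s['position'],s['orientation'],s['width'],s['ft_force'])
E
```

```text
scene 42.05319908871242 [ 1.175 -0.369  1.249]
top 47.59361378943412 [0.475 0.056 1.01 ]
wrist 61.14310849791042 [0.103 0.621 0.383]
0.15 [0.16584451 0.60227825 0.21345136] [[ 2.65572536e-01  9.64090812e-01 -3.67658933e-04]
 [ 9.64090398e-01 -2.65572765e-01 -9.00449278e-04]
 [-9.65755075e-04 -1.15321849e-04 -9.99999527e-01]] 0.09140792380224833 [ 0.34600598 -0.51646348 -0.35812592]
```

View pics/top0.png

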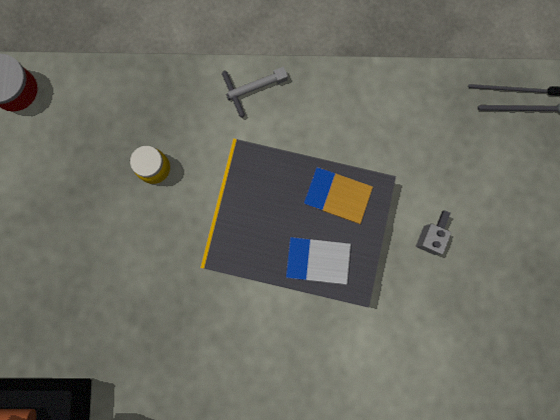

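View pics/scene0.png

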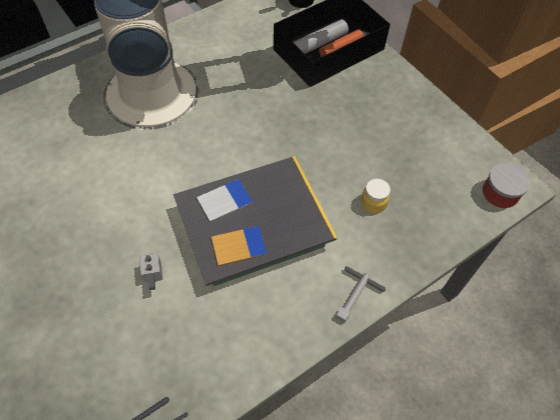

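The top view shows brass in the far lane at about (338,195) px and aluminium in the near lane at about (319,261). The yellow edge runs from (235,140) to (203,268), the tub is at (147,162) and the tool holder at (437,238). Next I'll measure them.

```bash
cat > m.py <<'E'
from h import *
def rect(m):
    cs,_=cv2.findContours(m.astype(np.uint8),cv2.RETR_EXTERNAL,cv2.CHAIN_APPROX_NONE)
    c=max(cs,key=cv2.contourArea); return c
def measure(n,fn):
    c=shot(n,fn); hsv=cv2.cvtColor(c['img'],cv2.COLOR_RGB2HSV); H,S,V=[hsv[:,:,i].astype(int) for i in range(3)]
    out={}
    yl=(H>20)&(H<32)&(S>150)&(V>90); br=(H>10)&(H<=21)&(S>120)&(V>90); bl=(H>100)&(H<125)&(S>140)&(V>60)
    def wr(m,z):
        k=rect(m); b=pt(c,k[:,0,:],z)[:,:2].astype(np.float32)*1000
        return cv2.minAreaRect(b)
    # yellow: largest elongated component
    n_,lab,st,ce=cv2.connectedComponentsWithStats(yl.astype(np.uint8))
    best=None
    for i in range(1,n_):
        if st[i,4]<60: continue
        k=rect(lab==i); r=cv2.minAreaRect(pt(c,k[:,0,:],.06)[:,:2].astype(np.float32)*1000)
        print(n,'yel',st[i,4],np.round(ce[i]),np.round(r[0]),np.round(r[1]),round(r[2],2),cv2.boxPoints(r).round(1).tolist())
    n_,lab,st,ce=cv2.connectedComponentsWithStats(br.astype(np.uint8))
    for i in range(1,n_):
        if st[i,4]<200: continue
        k=rect(lab==i); r=cv2.minAreaRect(pt(c,k[:,0,:],.066)[:,:2].astype(np.float32)*1000)
        print(n,'brass',st[i,4],np.round(ce[i]),np.round(r[0],1),np.round(r[1]),round(r[2],2),cv2.boxPoints(r).round(1).tolist())
    n_,lab,st,ce=cv2.connectedComponentsWithStats(bl.astype(np.uint8))
    for i in range(1,n_):
        if st[i,4]<150: continue
        k=rect(lab==i); r=cv2.minAreaRect(pt(c,k[:,0,:],.066)[:,:2].astype(np.float32)*1000)
        print(n,'blue',st[i,4],np.round(ce[i]),np.round(r[0],1),np.round(r[1]),round(r[2],2),cv2.boxPoints(r).round(1).tolist())
    wh=(S<30)&(V>170)
    n_,lab,st,ce=cv2.connectedComponentsWithStats(wh.astype(np.uint8))
    for i in range(1,n_):
        if st[i,4]<200: continue
        k=rect(lab==i); r=cv2.minAreaRect(pt(c,k[:,0,:],.066)[:,:2].astype(np.float32)*1000)
        print(n,'white',st[i,4],np.round(ce[i]),np.round(r[0],1),np.round(r[1]),round(r[2],2),cv2.boxPoints(r).round(1).tolist())
    return c
if __name__=='__main__':
    import sys
    for a in sys.argv[2:]: measure(a,sys.argv[1]+a+'.png')
E
python3 m.py a top scene
```

```text
top yel 459 [218. 204.] [606. 161.] [  7. 268.] 77.28 [[474.6000061035156, 187.10000610351562], [735.7999877929688, 128.10000610351562], [737.2999877929688, 134.89999389648438], [476.20001220703125, 193.89999389648438]]
top brass 1579 [348. 198.] [615.2 -98.4] [80. 81.] 70.81 [[563.9000244140625, -122.69999694824219], [640.2999877929688, -149.3000030517578], [666.5, -74.0999984741211], [590.0999755859375, -47.5]]
top blue 749 [319. 188.] [635.8 -40.7] [39. 80.] 70.65 [[591.9000244140625, -45.79999923706055], [666.9000244140625, -72.19999694824219], [679.7999877929688, -35.5], [604.7999877929688, -9.100000381469727]]
top blue 800 [298. 258.] [495.2   1.9] [39. 80.] 84.09 [[453.5, -13.600000381469727], [532.7999877929688, -21.799999237060547], [536.9000244140625, 17.5], [457.5, 25.700000762939453]]
top white 683 [145. 160.] [688.  310.2] [60. 56.] 2.3 [[657.0, 337.1000061035156], [659.2000122070312, 281.0], [719.0, 283.3999938964844], [716.7000122070312, 339.5]]
scene yel 203 [315. 198.] [610. 160.] [  6. 268.] 77.3 [[478.29998779296875, 186.6999969482422], [739.7999877929688, 127.8000
[... 2439 characters left out ...]
.5, 164.10000610351562], [749.4000244140625, -148.8000030517578], [873.9000244140625, -144.5], [862.9000244140625, 168.5]]
scene white 905 [172. 288.] [ 637.5 -261.5] [ 96. 114.] 33.1 [[566.0, -240.1999969482422], [628.2000122070312, -335.5], [709.0, -282.79998779296875], [646.7999877929688, -187.5]]
scene white 261 [231. 298.] [ 730.8 -171.8] [69. 48.] 35.09 [[688.5999755859375, -171.89999389648438], [716.2999877929688, -211.39999389648438], [773.0, -171.60000610351562], [745.2999877929688, -132.10000610351562]]
scene white 301 [377. 300.] [924.9 106.3] [74. 49.] 25.51 [[880.9000244140625, 112.5999984741211], [902.0999755859375, 68.0999984741211], [969.0, 100.0], [947.7999877929688, 144.5]]
```

View pics/wrist0.png

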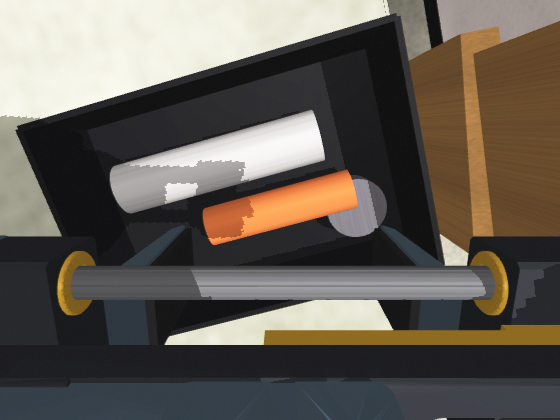

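Request:
play_rows(deltas=[[0.022,-0.038,0,0,0,-0.076,0],[0.044,-0.077,0,0,0,-0.152,0],[0.066,-0.115,0,0,0,-0.229,0],[0.088,-0.154,0,0,0,-0.305,0],[0.11,-0.192,0,0,0,-0.381,0],[0.132,-0.231,0,0,0,-0.457,0],[0.154,-0.269,0,0,0,-0.533,0],[0.176,-0.308,0,0,0,-0.61,0],[0.198,-0.346,0,0,0,-0.686,0],[0.22,-0.385,0,0,0,-0.762,0]])

```text
clock: 1.25
position: [0.3866, 0.216, 0.2141]
orientation: [[0.859, 0.512, 0.0], [0.512, -0.859, 0.0], [0.0, 0.0, -1.0]]
ft_force: [1.2, -0.1, 0.0]
width: 0.0455
```

Request:
play_rows(deltas=[[0.022,-0.038,0,0,0,-0.076,0],[0.044,-0.077,0,0,0,-0.152,0],[0.066,-0.115,0,0,0,-0.229,0],[0.088,-0.154,0,0,0,-0.305,0],[0.11,-0.192,0,0,0,-0.381,0],[0.132,-0.231,0,0,0,-0.457,0],[0.154,-0.269,0,0,0,-0.533,0],[0.176,-0.308,0,0,0,-0.61,0],[0.198,-0.346,0,0,0,-0.686,0],[0.215,-0.385,0,0,0,-0.762,0]])

```text
clock: 2.25
position: [0.6019, -0.1692, 0.2138]
orientation: [[0.975, -0.223, 0.0], [-0.223, -0.975, 0.0], [0.0, -0.0, -1.0]]
ft_force: [0.4, 0.9, 0.1]
width: 0.0453
```

Run:
```python
from h import *
c=shot('wrist','w1.png')
s=ctrl.read_state();print(s['clock'],s['position'],np.array(s['orientation']).round(4),s['width'],s['ft_force'],s['q'])
ex=np.array([.9754,-.2204]);ey=np.array([.2204,.9754]);e=np.array([.6086,.1637])
r=s['position'][:2]-e;print('edge frame',r@ex,r@ey)
```

```text
2.3 [ 0.60393554 -0.17487909  0.21366427] [[ 0.973  -0.2307  0.0019]
 [-0.2307 -0.973  -0.0026]
 [ 0.0025  0.002  -1.    ]] 0.04572887561312128 [-1.74406062 -6.66540426 -0.41972705] [-0.37585118  0.49787625  1.33839335 -0.0017306   1.30259876 -0.14262907]
edge frame 0.07007311484846296 -0.3312780949530594
```

View pics/w1.png

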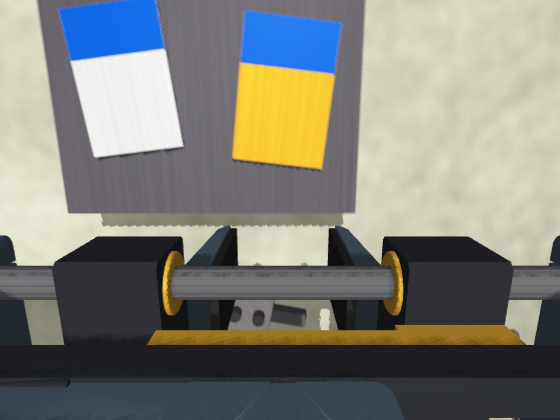

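The wrist view shows brass on the right, with its bare end near (278,165) px, and alu on the left. The fingers are lined up behind the brass. I'll re-measure now that the arm has settled.

Run:
```python
from h import *
for i in range(4): ctrl.camera('wrist')
from m import *
measure('wrist','w2.png')
s=ctrl.read_state();print(s['clock'],s['position'],np.array(s['orientation']).round(4),s['ft_force'])
```

```text
wrist yel 8725 [283. 116.] [618. -96.] [81. 81.] 70.58 [[566.0, -120.69999694824219], [642.2000122070312, -147.60000610351562], [669.0999755859375, -71.4000015258789], [592.7999877929688, -44.5]]
wrist yel 106 [399. 275.] [ 695. -265.] [34.  5.] 89.91 [[692.7999877929688, -282.0], [697.5, -282.0], [697.5999755859375, -247.8000030517578], [692.9000244140625, -247.8000030517578]]
wrist yel 109 [165. 297.] [ 465. -238.] [30.  5.] 77.21 [[459.1000061035156, -252.5], [463.70001220703125, -253.60000610351562], [470.3999938964844, -223.89999389648438], [465.79998779296875, -222.89999389648438]]
wrist brass 638 [171. 282.] [ 478.3 -223. ] [67. 19.] 69.25 [[457.70001220703125, -251.0], [475.1000061035156, -257.6000061035156], [498.79998779296875, -195.0], [481.3999938964844, -188.39999389648438]]
wrist brass 635 [394. 283.] [ 686.7 -270.3] [67. 19.] 83.85 [[673.7000122070312, -302.5], [692.5999755859375, -304.6000061035156], [699.7999877929688, -238.10000610351562], [680.9000244140625, -236.10000610351562]]
wrist brass 6070 [345. 336.] [ 623. -313.] [ 21. 382.] 77.23 [[434.3999938964844, -281
[... 1275 characters left out ...]
.60000610351562], [628.0999755859375, -237.8000030517578], [636.5999755859375, -200.0], [552.2999877929688, -180.89999389648438]]
wrist white 227 [514. 313.] [ 800.1 -329.4] [30. 18.] 75.35 [[787.7000122070312, -341.5], [805.0, -346.0], [812.5, -317.29998779296875], [795.2000122070312, -312.79998779296875]]
wrist white 242 [528. 331.] [ 810.2 -350.4] [17. 34.] 17.36 [[796.9000244140625, -336.6000061035156], [807.0999755859375, -369.29998779296875], [823.5, -364.1000061035156], [813.2999877929688, -331.5]]
2.55 [ 0.6004938  -0.16663078  0.21378528] [[ 9.757e-01 -2.193e-01 -6.000e-04]
 [-2.193e-01 -9.757e-01  5.000e-04]
 [-7.000e-04 -3.000e-04 -1.000e+00]] [-0.31513339  1.18334017  0.71717027]
```

Request:
play_rows(deltas=[[0,0,-0.025,0,0,0,0],[0,0,-0.05,0,0,0,0],[0,0,-0.075,0,0,0,0],[0,0,-0.1,0,0,0,0],[0,0,-0.12,0,0,0,0],[0,0,-0.135,0,0,0,0],[0,0,-0.142,0,0,0,0],[0,0,-0.147,0,0,0,0],[0,0,-0.149,0,0,0,0],[0,0,-0.149,0,0,0,0]])

```text
clock: 3.55
position: [0.6012, -0.1673, 0.0654]
orientation: [[0.976, -0.22, 0.001], [-0.22, -0.976, -0.0], [0.001, 0.0, -1.0]]
ft_force: [0.2, 1.0, 0.1]
width: 0.0458
```

Run:
```python
from h import *
for i in range(3): c=shot('wrist','w3.png')
shot('scene','s3.png');shot('top','t3.png')
s=ctrl.read_state();print(s['clock'],s['position'],np.array(s['orientation']).round(4),s['ft_force'])
```

```text
3.8 [ 0.60119781 -0.16754001  0.0653556 ] [[ 9.754e-01 -2.202e-01  6.000e-04]
 [-2.202e-01 -9.754e-01 -2.000e-04]
 [ 7.000e-04  1.000e-04 -1.000e+00]] [-0.15064543 -0.33714535  0.69995206]
```

View pics/w3.png

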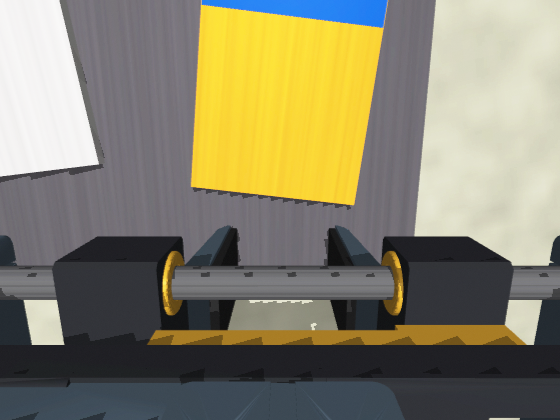

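Request:
play_rows(deltas=[[0,0,-0.0015,0,0,0,0],[0,0,-0.0025,0,0,0,0],[0.001,0.005,-0.0025,0,0,0,0],[0.002,0.01,-0.0025,0,0,0,0],[0.0035,0.015,-0.0025,0,0,0,0],[0.0045,0.02,-0.0025,0,0,0,0],[0.0055,0.025,-0.0025,0,0,0,0],[0.007,0.031,-0.0025,0,0,0,0],[0.0085,0.037,-0.0025,0,0,0,0],[0.0095,0.043,-0.0025,0,0,0,0]])

```text
clock: 4.8
position: [0.6106, -0.1239, 0.0624]
orientation: [[0.975, -0.22, -0.0], [-0.22, -0.975, -0.0], [-0.0, 0.0, -1.0]]
ft_force: [-0.5, -2.6, -0.1]
width: 0.0454
```

Run:
```python
from h import *
c=shot('wrist','w4.png');shot('top','t4.png')
s=ctrl.read_state();print(s['clock'],s['position'],np.array(s['orientation']).round(4),s['ft_force'])
```

```text
4.9 [ 0.61055343 -0.12340282  0.06240444] [[ 9.756e-01 -2.195e-01 -1.000e-04]
 [-2.195e-01 -9.756e-01  4.000e-04]
 [-2.000e-04 -4.000e-04 -1.000e+00]] [-0.12418396  0.23767471 -0.17335871]
```

View pics/w4.png

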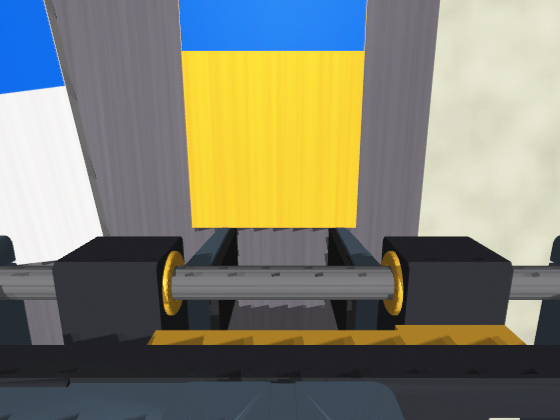

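View pics/t4.png

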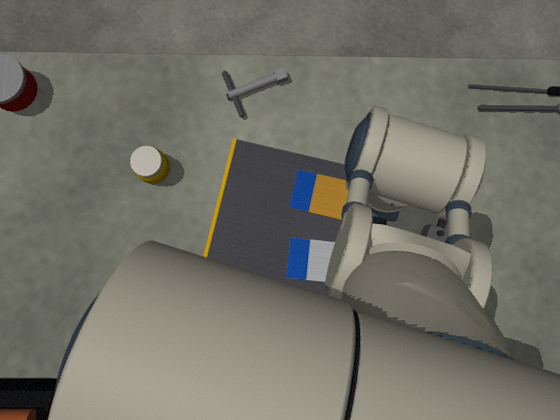

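The wrist view shows the plate squared against both fingers, with a horizontal dye line at row 51. I'll measure what travel is left.

```bash
cat > r.py <<'E'
from h import *
import sys
ex=np.array([.9754,-.2204]);ey=np.array([.2204,.9754]);e=np.array([.6086,.1637])
def line(c):
    hsv=cv2.cvtColor(c['img'],cv2.COLOR_RGB2HSV).astype(int);H,S,V=hsv[:,:,0],hsv[:,:,1],hsv[:,:,2]
    bl=(H>100)&(H<125)&(S>140)&(V>60); br=(H>10)&(H<32)&(S>120)&(V>90)
    # boundary: blue pixel directly above brass (within 2 rows)
    P=[]
    for u in range(560):
        v=np.where(bl[:-3,u]&br[3:,u]&~bl[3:,u])[0]
        if len(v)and v.min()<300: P.append((u,v.mean()+2))
    P=np.array(P);return P
c=shot('wrist',sys.argv[1]); P=line(c);W=pt(c,P,.066)[:,:2]-e
x,y=W@ex,W@ey
k=np.polyfit(x,y,1);print('n',len(P),'x',x.min(),x.max(),'mid',x.mean(),'y',np.polyval(k,(x.min()+x.max())/2),'skew deg',np.degrees(np.arctan(k[0])))
s=ctrl.read_state();r=s['position'][:2]-e;print('tcp',r@ex,r@ey,s['position'],s['clock'],s['ft_force'])
E
python3 r.py w5.png
```

```text
n 182 x 0.021848211172578843 0.10037672269174248 mid 0.06110747959756392 y -0.1810761406230234 skew deg -0.18207606800708304
tcp 0.06523507545755619 -0.2800187534736375 [ 0.6105142  -0.12381347  0.06243337] 4.95 [-0.26918511 -1.0543722   0.20631534]
```

Request:
play_rows(deltas=[[0.001,0.004,0,0,0,0,0],[0.003,0.012,0,0,0,0,0],[0.0045,0.02,0,0,0,0,0],[0.0065,0.028,0,0,0,0,0],[0.008,0.036,0,0,0,0,0],[0.01,0.044,0,0,0,0,0],[0.012,0.052,0,0,0,0,0],[0.0135,0.06,0,0,0,0,0],[0.0155,0.068,0,0,0,0,0],[0.017,0.076,0,0,0,0,0]])

```text
clock: 5.95
position: [0.6276, -0.0478, 0.0624]
orientation: [[0.975, -0.22, 0.0], [-0.22, -0.975, 0.0], [0.0, -0.0, -1.0]]
ft_force: [0.1, -2.9, -0.4]
width: 0.0456
```

```bash
python3 r.py w6.png
```

```text
n 182 x 0.02188103772807275 0.10046571468361902 mid 0.06117151503811569 y -0.10397044913390004 skew deg -0.07338680904307368
tcp 0.06506254560492583 -0.20086804121480362 [ 0.62779105 -0.0465704   0.06242132] 6.0 [-0.05405685  1.73475233 -0.12780736]
```

View pics/w6.png

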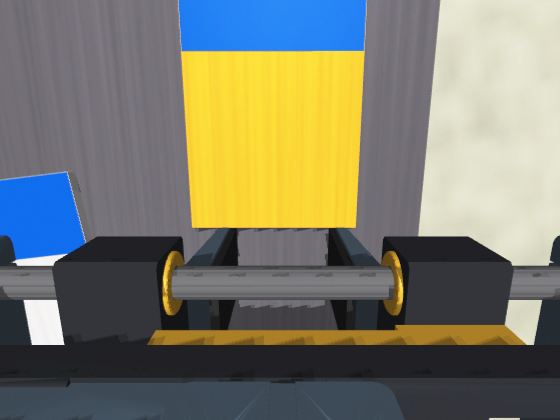

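The plate is still square, with the dye line level at row 51 and about 104 mm to go. I'll push roughly 90 mm more.

Request:
play_rows(deltas=[[0.001,0.005,0,0,0,0,0],[0.003,0.015,0,0,0,0,0],[0.0055,0.025,0,0,0,0,0],[0.008,0.035,0,0,0,0,0],[0.01,0.045,0,0,0,0,0],[0.0125,0.055,0,0,0,0,0],[0.0145,0.065,0,0,0,0,0],[0.017,0.075,0,0,0,0,0],[0.0185,0.082,0,0,0,0,0],[0.02,0.087,0,0,0,0,0]])

```text
clock: 7.0
position: [0.6475, 0.0393, 0.0624]
orientation: [[0.976, -0.22, -0.0], [-0.22, -0.976, -0.0], [-0.0, 0.0, -1.0]]
ft_force: [-1.5, -3.3, 0.5]
width: 0.0454
```

```bash
python3 r.py w7.png; python3 m.py b7 scene top | grep -E "yel|scene brass|blue"
```

```text
n 183 x 0.021618048649752575 0.10059167699793867 mid 0.06109695259807032 y -0.014689098638801272 skew deg -0.022910903477109744
tcp 0.06550386815859138 -0.11221581840723946 [0.64776084 0.03980532 0.06241141] 7.05 [-0.36556826  0.37024844 -1.24115131]
scene yel 175 [376. 204.] [722. 278.] [62. 47.] 50.08 [[683.7999877929688, 269.3999938964844], [719.9000244140625, 239.3000030517578], [759.7000122070312, 286.79998779296875], [723.5999755859375, 317.0]]
scene brass 1999 [489.  45.] [ 404.8 1019.3] [294. 406.] 88.09 [[196.8000030517578, 879.2000122070312], [602.9000244140625, 865.5999755859375], [612.7000122070312, 1159.4000244140625], [206.60000610351562, 1173.0]]
scene brass 765 [519. 112.] [702.5 836.2] [ 84. 295.] 1.04 [[657.7999877929688, 983.2000122070312], [663.2000122070312, 687.7999877929688], [747.2999877929688, 689.2999877929688], [741.9000244140625, 984.7000122070312]]
scene brass 316 [312. 216.] [664.4 115.2] [36. 81.] 78.6 [[621.2999877929688, 105.5999984741211], [700.4000244140625, 89.69999694824219], [707.5, 124.80000305175781], [628.4000244140625, 140.8000030517578]]
sce
[... 324 characters left out ...]
94824219], [713.4000244140625, 162.3000030517578], [639.0999755859375, 179.8000030517578]]
top yel 61 [148. 177.] [657. 303.] [17. 54.] 5.02 [[646.4000244140625, 329.3999938964844], [651.0999755859375, 275.20001220703125], [667.9000244140625, 276.6000061035156], [663.0999755859375, 330.79998779296875]]
top yel 112 [206. 252.] [511. 183.] [ 7. 73.] 77.5 [[474.70001220703125, 187.10000610351562], [546.0999755859375, 171.3000030517578], [547.5, 177.89999389648438], [476.1000061035156, 193.6999969482422]]
top blue 357 [217. 173.] [669.6 164.9] [23. 80.] 83.34 [[628.7999877929688, 158.0], [707.7000122070312, 148.6999969482422], [710.4000244140625, 171.89999389648438], [631.5, 181.10000610351562]]
```

View pics/w7.png

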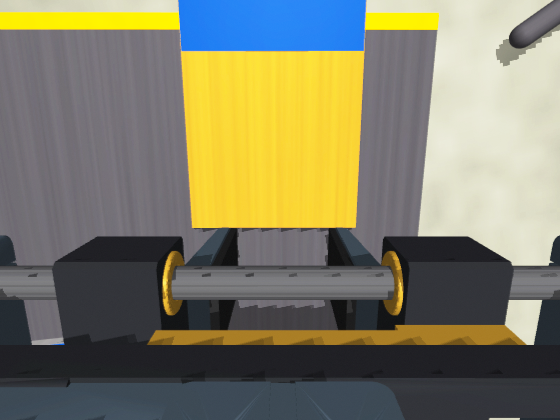

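View pics/b7scene.png

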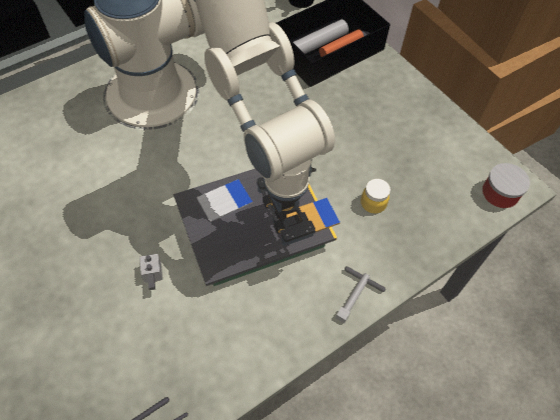

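The wrist view shows the dye line at row 51 and the yellow outer edge near row 12. I'll measure both from this same picture.

```bash
cat > g.py <<'E'
from r import *
hsv=cv2.cvtColor(c['img'],cv2.COLOR_RGB2HSV).astype(int);H,S,V=hsv[:,:,0],hsv[:,:,1],hsv[:,:,2]
yl=(H>22)&(H<34)&(S>150)&(V>120)
E=[]
for u in list(range(10,170))+list(range(372,430)):
    v=np.where(yl[:100,u])[0]
    if len(v)>4 and v.min()>0:E.append((u,v.min()))
E=np.array(E);print('edge rows',E[:,1].min(),E[:,1].max(),len(E))
w=pt(c,E-[0,.5],.06)[:,:2]-e
xx,yy=w@ex,w@ey;kk=np.polyfit(xx,yy,1);print('edge skew',np.degrees(np.arctan(kk[0])),'y at blank',np.polyval(kk,.061),'GAP',np.polyval(kk,.061)-np.polyval(k,.061))
E
python3 g.py w8.png
```

```text
n 183 x 0.021813072983621885 0.10070881613830185 mid 0.061258938113152736 y -0.01397351488540901 skew deg -0.05739051173766677
tcp 0.06552445233790595 -0.11337048856401385 [0.64752642 0.0386745  0.06239189] 7.2 [0.53104909 0.54936869 0.1027467 ]
edge rows 12 12 218
edge skew -0.05577206266901311 y at blank 0.002243524747642604 GAP 0.016216778256960312
```

Request:
play_rows(deltas=[[0.0005,0.002,0,0,0,0,0],[0.001,0.0045,0,0,0,0,0],[0.0015,0.007,0,0,0,0,0],[0.002,0.0095,0,0,0,0,0],[0.0025,0.0115,0,0,0,0,0],[0.003,0.013,0,0,0,0,0],[0.0035,0.0145,0,0,0,0,0],[0.0035,0.0155,0,0,0,0,0],[0.0035,0.0155,0,0,0,0,0],[0.0035,0.0155,0,0,0,0,0]])

```text
clock: 8.2
position: [0.651, 0.0542, 0.0624]
orientation: [[0.975, -0.22, 0.0], [-0.22, -0.975, 0.0], [0.0, -0.0, -1.0]]
ft_force: [-0.1, -0.3, 0.1]
width: 0.0456
```

```bash
python3 r.py w9.png
```

```text
n 182 x 0.021793890583044727 0.1003756130137362 mid 0.061075544243627405 y 0.0006794223264335201 skew deg -0.07815972627233692
tcp 0.06552643725982171 -0.0973914829962271 [0.6510502  0.05426028 0.06241698] 8.25 [ 0.11054074 -0.86754259  0.11473358]
```

Request:
play_rows(deltas=[[-0.001,-0.005,0,0,0,0,0],[-0.003,-0.014,0,0,0,0,0],[-0.0055,-0.025,0,0,0,0,0],[-0.007,-0.03,0.01,0,0,0,0],[-0.007,-0.03,0.03,0,0,0,0],[-0.007,-0.03,0.06,0,0,0,0],[-0.007,-0.03,0.09,0,0,0,0],[-0.007,-0.03,0.115,0,0,0,0],[-0.007,-0.03,0.13,0,0,0,0],[-0.007,-0.03,0.13,0,0,0,0]])

```text
clock: 9.25
position: [0.6451, 0.0235, 0.1955]
orientation: [[0.975, -0.221, 0.005], [-0.221, -0.975, -0.0], [0.004, -0.001, -1.0]]
ft_force: [0.1, -0.2, -1.0]
width: 0.0458
```

```bash
for i in 1 2; do python3 r.py w10.png;done; python3 g.py w11.png; python3 m.py b8 scene top | grep -E "yel|scene brass|blue"
```

```text
n 102 x 0.0221247029741815 0.10064702273082303 mid 0.06136982950829127 y 0.0007409712245364638 skew deg -0.0465502368952359
tcp 0.06578721955283752 -0.12876062287874104 [0.64439068 0.02360477 0.19376987] 9.3 [-1.1175739   0.34353612 -0.38302441]
n 102 x 0.02216962443725378 0.10020421868033991 mid 0.06117824321526881 y 0.000567126479130491 skew deg -0.06914891201443152
tcp 0.06518978637171989 -0.1288002378218275 [0.6437992  0.0236978  0.19257287] 9.35 [ 0.51255895  0.33829742 -0.50468436]
n 103 x 0.022282971478654892 0.10074463116826231 mid 0.06151160936259689 y 0.0005859973589945307 skew deg -0.09370059385170863
tcp 0.0648431266011939 -0.12876147271099386 [0.64346961 0.02381202 0.19184904] 9.4 [ 0.34844349 -0.31771659  0.42194818]
edge rows 41 41 142
edge skew -0.09361296544865458 y at blank 0.0025774072088019305 GAP 0.001990569586659596
scene yel 89 [307. 182.] [565. 170.] [  6. 126.] 77.32 [[503.1000061035156, 181.10000610351562], [625.9000244140625, 153.5], [627.2000122070312, 159.1999969482422], [504.3999938964844, 186.8000030517578]]
scene yel 186 [376. 204.] [723. 277.] [62. 49
[... 872 characters left out ...]
999877929688, 15.899999618530273], [462.3999938964844, 23.899999618530273]]
scene blue 366 [331. 210.] [675.2 167.9] [36. 76.] 77.4 [[634.2999877929688, 158.8000030517578], [708.4000244140625, 142.1999969482422], [716.2000122070312, 177.10000610351562], [642.0999755859375, 193.6999969482422]]
top yel 134 [207. 248.] [521. 180.] [ 7. 93.] 77.45 [[474.70001220703125, 187.1999969482422], [565.9000244140625, 166.8000030517578], [567.4000244140625, 173.39999389648438], [476.20001220703125, 193.8000030517578]]
top blue 681 [214. 170.] [671.1 169.3] [38. 78.] 77.3 [[628.7999877929688, 159.5], [705.0999755859375, 142.3000030517578], [713.4000244140625, 179.0], [637.0999755859375, 196.1999969482422]]
```

View pics/w10.png

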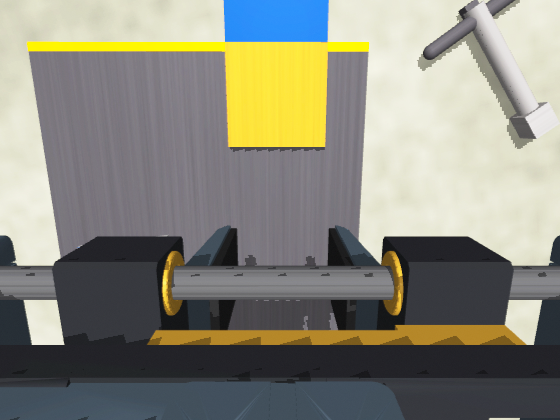

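```bash
ls pics
```

```text
ascene.png
atop.png
b7scene.png
b7top.png
b8scene.png
b8top.png
s3.png
scene0.png
t3.png
t4.png
top0.png
w1.png
w10.png
w11.png
w2.png
w3.png
w4.png
w5.png
w6.png
w7.png
w8.png
w9.png
wrist0.png
```

The dye line is level with the yellow edge (row 41–42) and the fingers are clear. The alu blank's dyed end still measures (499.7, 1.2) mm, against (499.1, 1.2) mm at the start. I'm handing in.

```bash
python3 -c "
from station import ctrl
s=ctrl.read_state();print(s['clock'],s['ft_force'],abs(s['qvel']).max())
print(ctrl.finish_job())"
```

```text
9.5 [ 0.66238543 -0.87156579 -0.65985823] 0.002684691150250727
the job is handed in; nothing more can be done
None
```

I pushed the brass blank about 213 mm along the ledge by its bare end, using two half-open fingertips. That squared it up, and its dye line now sits at the yellow-marked end. I then backed the fingers off, raised them clear and handed the job in at about 9.5 s; no verdict was reported.

What the last checks showed:
- **Dye line:** the wrist view put it 2 mm short of the edge and the top view about 0 mm, against 9 mm allowed. The two views disagree by 2 mm, about the calibration error.
- **Skew:** the line is within about 0.1° of the edge.
- **Sideways position:** the blank is about 61 mm from the ledge's middle line.
- **Aluminium blank:** it measured within 1 mm of where it started.
- **Tub and tool holder:** the arm stayed clear of both. The tub looked unchanged in the scene view; I did not measure the tool holder again at the end.

No check failed.

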